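# Walk the tumbling barrel under the ball hopper and draw the gate

## Task

The tumbling barrel has to be charged with the steel balls that wait in the hopper. It is too heavy to carry, so walk it on its bottom rim to the spout: rock it up by the handle away from you, swing it forward on its rim and set it down flat, then bring it home in the same way by the handle nearer to you, so that you end clear of the chute; never lift it off the bench or tip it far over, and see that it stands flat and centred under the spout before you open the gate. Then draw the slide gate right out to its end stop so that all the balls run into the barrel, leave the gate and the barrel there, and leave the other things on the bench where they are.

Things in the scene. Friction and masses are not known exactly. Their poses are not given: they have to be found in the camera images.
- barrel_centre (a point): Centre of the tumbling barrel: a loose open dark steel pot, 1.4 to 2.2 kg, on a round foot of 60 mm radius, on whose edge it rocks; rim 95 mm high, mouth 110 mm wide, inner floor 12 mm up. The point is on its axis, 47.5 mm above its underside; z points up out of the mouth, x to handle_a. It starts standing on the bench 80 to 105 mm to the left (+y) of the spout.
- handle_a (a point): Middle of one of the barrel's two equal bow handles: a level round steel bar, 10 mm thick, 56 mm long, square to the line from the barrel's axis; 80 mm from the axis along the barrel's +x and 130 mm above its underside (35 mm above its rim), clear of the body all round. At the start it is the handle farther from the robot, turned 7 to 40 degrees to the left.
- handle_b (a point): Middle of the other bow handle, 80 mm from the axis along the barrel's -x, nearer the robot at the start. Raising one handle rocks the barrel on the edge of its foot below the opposite handle, 140 mm from the raised bar; that takes about 6 to 9 N, and 14 mm of lift is plenty.
- spout (a point): Centre of the hopper spout's opening, 118 mm above the bench, facing down, 34 mm square inside and 39 mm outside; its hood reaches up to 172 mm. The balls drop straight down from it. y points from the hopper's bin to the spout (about the robot's left); -x (about towards the robot) is the way the gate is drawn.
- hopper: The steel ball hopper, bolted down. Origin on the bench straight under the spout, axes as the spout's. From the spout an open trough, 35 mm wide (46 mm over its flanges), rises at 18 degrees along -y to a conical bin at y = -255 mm (53 mm radius, top 329 mm high) on a base plate that begins at y = -195 mm.
- gate_knob (a point): Grip point of the slide gate's upright round knob, 16 mm thick, on its axis, 10 mm below its top and 207 mm above the bench; when shut it is 92 mm out from the trough's middle on the robot's side, 135 mm from the spout towards the bin. A strap 3.5 mm thick below the knob joins it to the blade across the trough.
- gate (a joint): Draw of the slide gate in m: 0 shut (balls held back), 0.046 at the end stop. It slides level along the spout point's -x; it stays where it is left and takes about 2 to 3 N.
- ball1_center (a point): Centre of steel ball 1 of 5, 24 mm in diameter, 57 g; they wait in line in the trough behind the gate (1 next to it) and roll out by themselves when it is drawn.
- ball2_center (a point): Centre of steel ball 2 of 5, 24 mm in diameter, 57 g; they wait in line in the trough behind the gate (1 next to it) and roll out by themselves when it is drawn.
- ball3_center (a point): Centre of steel ball 3 of 5, 24 mm in diameter, 57 g; they wait in line in the trough behind the gate (1 next to it) and roll out by themselves when it is drawn.
- ball4_center (a point): Centre of steel ball 4 of 5, 24 mm in diameter, 57 g; they wait in line in the trough behind the gate (1 next to it) and roll out by themselves when it is drawn.
- ball5_center (a point): Centre of steel ball 5 of 5, 24 mm in diameter, 57 g; they wait in line in the trough behind the gate (1 next to it) and roll out by themselves when it is drawn.
- rivet_tin: A bystander to be left alone: blue tin, 61 mm across and 37 mm high; origin under its centre.
- release_bearing: A bystander to be left alone: clutch release bearing with two side lugs, 66x102x42 mm; origin under its centre.
- cup_brush: A bystander to be left alone: wire cup brush, 62 mm across, 58 mm high; origin under its centre.
- bearing_a: A bystander to be left alone: ball bearing lying flat, 72 mm across, 18 mm high; origin under its centre.

How it is judged:
On the way, in this order (a step that is already met when the one before it is completed fails the run):
1. the barrel, rocked up by the far handle (handle_a raised by 7 mm or more), has been swung at least 20 mm from its starting place (height (world z) of handle_a above 0.137 m and angle between barrel_centre's own z axis and vertical above 0.045 rad and distance of barrel_centre from where it was at the start of the episode above 0.02 m), for 0.1 s.
2. the barrel is set down flat on its foot again (angle between barrel_centre's own z axis and vertical below 0.02 rad), for 0.2 s.
3. the barrel, rocked up by the near handle (handle_b raised by 7 mm or more), has been swung to within 40 mm of the spout's axis (height (world z) of handle_b above 0.137 m and angle between barrel_centre's own z axis and vertical above 0.045 rad and horizontal distance between barrel_centre and spout below 0.04 m), for 0.1 s.
4. the barrel stands flat under the spout, its axis within 28 mm of the spout's, with the gate still shut (angle between barrel_centre's own z axis and vertical below 0.02 rad and horizontal distance between barrel_centre and spout below 0.028 m and value of joint gate below 0.005 m), for 0.2 s.
5. the gate is drawn to its end stop (value of joint gate above 0.043 m), for 0.1 s.
At the end, for the whole second after the job is handed in: The barrel stands flat (within 0.02 rad) under the spout, axes within 30 mm; the gate is drawn to within 4 mm of its end stop; all five balls lie inside the barrel (angle between barrel_centre's own z axis and vertical below 0.02 rad and horizontal distance between barrel_centre and spout below 0.03 m and value of joint gate above 0.042 m and horizontal distance between each of ball1_center, ball2_center, ball3_center, ball4_center, ball5_center and barrel_centre below 0.056 m and z of ball1_center in the frame of barrel_centre between -0.05 and 0.04 m and z of ball2_center in the frame of barrel_centre between -0.05 and 0.04 m and z of ball3_center in the frame of barrel_centre between -0.05 and 0.04 m and z of ball4_center in the frame of barrel_centre between -0.05 and 0.04 m and z of ball5_center in the frame of barrel_centre between -0.05 and 0.04 m); the robot touches nothing.
It fails at once if the barrel is lifted clear of the bench (its centre more than 28 mm above where it is when standing) or tipped over more than 0.45 rad (height (world z) of barrel_centre above 0.0755 m or angle between barrel_centre's own z axis and vertical above 0.45 rad).
It fails at once if a bystander is moved by more than 25 mm (distance of any of rivet_tin, release_bearing, cup_brush, bearing_a from where it was at the start of the episode above 0.025 m).
It also fails if it takes over 61 s, if anything falls off the work surface, if the arm or the gripper's body presses on something with over 40 N, if the wrist force passes 120 N, or if a joint passes its speed limit or range.

## Robot

A 6-joint arm with a two-finger parallel gripper is mounted at the origin on a cart in front of the work surface, level with it; the furniture and walls round the work are solid. World frame = base frame: x ahead of the robot, y to its left, z up, the work surface at z = 0. Lengths are in m, angles in rad, forces in N, time in s.
With the tool pointing down it reaches from about 0.275 to 0.975 m from the base axis. Payload 8.4 kg.
Tool frame: the origin (TCP) lies on the front face of the gripper's body, between the roots of the fingers; the fingertips stand 88 mm ahead of it and the grasp point (between the pads) lies 69 mm ahead of it (manip.tcp_to_grasp is the z of the grasp point in the tool frame, in m); z points along the fingers, y is the line along which they close (so a half turn about z gives the same grasp; the last joint's range is limited). The gripper opens to 92 mm and grips with 3 to 60 N. Pads are 20 mm wide; open, the fingers measure 128 mm over their backs; the gripper's body (75 mm by 189 mm) begins 69 mm behind the grasp point.
Start: joints at [-1.118, 0.353, 1.633, -0, 1.155, -0.002], TCP at [0.275, -0.561, 0.303] pointing down, gripper open.
Joint ranges: [-2.63, 2.63], [-0.92, 2.1], [0.06, 2.66], [-1.3, 4.44], [0, 2.69], [-3.02, 3.02]. Speed limits (rad/s): [2.22, 2.22, 2.79, 3.14, 3.14, 3.14].

## Interface

Orientations are given as a unit quaternion [w, x, y, z].
In Python, from rig import telemetry, optics, job, manip gives the robot as it stands. The module is installed in compiled form; this text tells all that it offers.
- The arm moves only by the shell command python3 -m creep 'ROWS' [FORCE]. ROWS is JSON, a list of rows, each a list of 7 numbers: the shift along the world's x, y, z in mm, then the turn, a rotation vector about the world's x, y, z in rad, then the closure, from -1 (fully open) to 1 (shut). A call has exactly 8 rows; each row is the pose to reach, as a shift and turn from the pose commanded when the call began; what a row does not reach only later rows make up. A row lasts 1/10 s, in which the tool goes at most 50 mm and 8.59 degrees, less where a joint would pass 70% of its speed; a pose out of reach is approached as far as the arm can. A call with a gripper value outside its range is refused whole. The fingers move at their own pace and stop on an object; FORCE is the grip in N (left out, the last holds). Time passes only in rows, so rows that repeat a pose let the fingers close, or fill a call up. It gives the time, the measured TCP pose, the force, the opening and the grip force at its end, in the units of the state.
- telemetry.read_state(): the state, without advancing time (a new reading comes with each control period).
- optics.capture(name): name is "scene" or "top" or "wrist"; returns a dict with "img" (420x560x3 uint8, red, green, blue), "range_z" (420x560 float32, m along the optical axis (not along the pixel's ray), 0 where there is no reading), "camera_matrix" (3x3 intrinsics, pixels), "R" (3x3) and "t" (3): a world point X has camera coordinates R X + t. Camera axes: x right, y down, z forward; pixel columns grow to the right and rows downward; lengths in m; the calibration is good to about 2 mm. A picture is of the moment at which its call begins.
- job.job_done(): hands the job in; it is judged then, once.
The state is a dict: "time": time; "qpos": joint angles; "dq": joint speeds; "joint_torque": joint torques, N m; "tool_pos": TCP position; "orientation": TCP orientation; "ft_force": force on the tool from outside, world axes, zero at the start; "torque": the same for the moment, N m; "grip_width": finger opening in m; "finger_force": force on a finger pad.
Only numpy, scipy, OpenCV 4.12 (cv2) and the standard library are available. Lean on these libraries where they do the work, as an engineer would, in place of code of your own. Each camera call takes 0.05 s, during which the arm holds its last target. There are 200 camera calls.

## Working session

There is one attempt and no reset: what is moved stays moved. The work goes in short steps, Python scripts to look and compute and a shell command to move; the robot and the scene stay as the last step left them, time stands still between calls to the robot, and variables do not carry over. Pictures are saved under pics/ and viewed, at most 10 in all, crops included, and the job is handed in when it is done.

```bash
mkdir -p pics; cat > h.py <<'E'
import numpy as np, cv2
from rig import telemetry, optics, job, manip
def cap(n,f=None):
    c=optics.capture(n)
    if f: cv2.imwrite('pics/'+f,c['img'][:,:,::-1])
    return c
def cloud(c):
    K=c['camera_matrix'];z=c['range_z'];v,u=np.indices(z.shape)
    P=np.stack([(u-K[0,2])/K[0,0]*z,(v-K[1,2])/K[1,1]*z,z],-1)
    W=(P-c['t'])@c['R']
    W[z==0]=np.nan
    return W
E
python3 - <<'E'
from h import *
s=telemetry.read_state();print(s)
for n in('scene','top'):
    c=cap(n,n+'.png');np.savez(n+'.npz',**c);print(n,c['camera_matrix'],c['R'],c['t'],-c['R'].T@c['t'])
E
```

```text
{'time': 0.0, 'qpos': array([-1.11843896e+00,  3.53612426e-01,  1.63410163e+00,  3.54722551e-05,
        1.15521162e+00, -2.38712723e-03]), 'dq': array([-9.45222736e-04, -3.73596897e-04,  1.20246206e-04, -5.56414018e-05,
       -3.09488738e-04,  1.45789560e-03]), 'joint_torque': array([ 2.00744685e-04, -5.93847620e+01, -3.34218943e+01,  6.98844460e-02,
        2.35144986e-02, -1.35448486e-04]), 'tool_pos': array([ 0.27437683, -0.56114912,  0.30199984]), 'orientation': array([-6.53335871e-04,  9.74263501e-01,  2.25411147e-01, -1.32881201e-04]), 'ft_force': array([ 0.36917485, -0.45855113,  0.03948187]), 'torque': array([0.01262187, 0.00803553, 0.00317194]), 'finger_force': 0.0, 'grip_width': 0.09172326239459506}
scene [[510.56958661   0.         274.24270456]
 [  0.         510.56958661 209.096694  ]
 [  0.           0.           1.        ]] [[-0.62493857 -0.78058763 -0.01160789]
 [-0.47723191  0.39375474 -0.78562517]
 [ 0.61781995 -0.48542781 -0.61859385]] [0.26699249 0.41952214 1.03859704] [-0.27460271  0.5473861   0.97515611]
top [[394.85673754   0.         274.20415076]
 [  0.         394.85673754 210.12212976]
 [  0.           0.           1.        ]] [[ 0.02711781 -0.99946613  0.01822294]
 [-0.98443076 -0.02986806 -0.17321656]
 [ 0.17366837 -0.01324197 -0.98471516]] [-0.10403854  0.55601655  0.96649378] [ 0.38233169 -0.07457758  1.04992824]
```

View pics/top.png

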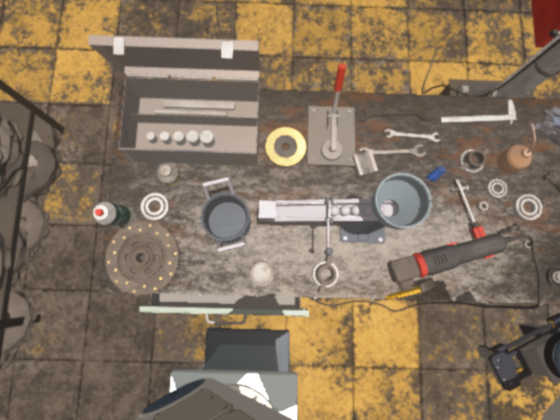

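View pics/scene.png

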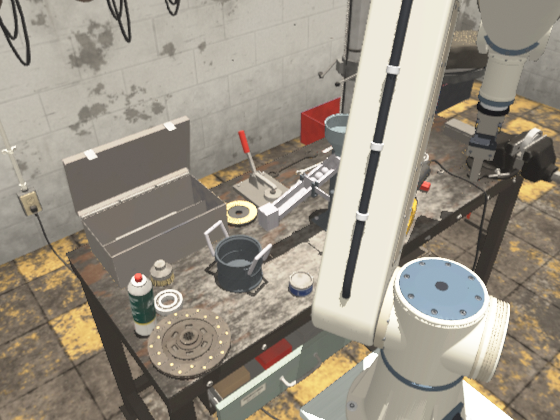

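```bash
python3 - <<'E'
from h import *
c=dict(np.load('top.npz'));im=c['img'][150:300,185:385][:,:,::-1]
cv2.imwrite('pics/topc.png',cv2.resize(im,None,fx=4,fy=4,interpolation=cv2.INTER_CUBIC))
W=cloud(c)
def p(u,v):print((u,v),W[v,u].round(4))
m=(W[...,2]>0.118)&(W[...,2]<0.142);m[:, :195]=0;m[:,252:]=0;m[:170]=0;m[260:]=0
n,l,st,ce=cv2.connectedComponentsWithStats(m.astype(np.uint8))
for i in range(1,n):
    if st[i,4]>8:
        P=W[l==i];q=P[:,:2]-P[:,:2].mean(0);U,S,V=np.linalg.svd(q,full_matrices=False);t=q@V[0]
        print(i,st[i],ce[i],P.mean(0).round(4),np.median(P[:,2]).round(4),'mid',(P[:,:2].mean(0)+V[0]*(t.min()+t.max())/2).round(4),'len',np.ptp(t).round(4),V[0].round(3))
# hood / trough
x=[W[v,u] for v in range(195,225,3) for u in (258,262,266,270,275,290,305,320)]
for u in range(254,300,3):print(u,[tuple(W[v,u].round(3)) for v in (203,211,219)])
E
```

```text
1 [203 178  28  12 131] [215.96183206 182.33587786] [0.6075 0.0538 0.131 ] 0.1319 mid [0.6073 0.0543] len 0.067 [ 0.268 -0.964]
2 [217 241  29  11 124] [231.0483871  246.54032258] [0.4555 0.0108 0.132 ] 0.1329 mid [0.4554 0.011 ] len 0.0672 [ 0.27  -0.963]
254 [(np.float64(0.586), np.float64(-0.033), np.float64(-0.001)), (np.float64(0.564), np.float64(-0.034), np.float64(-0.002)), (np.float64(0.542), np.float64(-0.035), np.float64(-0.006))]
257 [(np.float64(0.586), np.float64(-0.042), np.float64(-0.001)), (np.float64(0.564), np.float64(-0.042), np.float64(-0.001)), (np.float64(0.542), np.float64(-0.043), np.float64(0.002))]
260 [(np.float64(0.553), np.float64(-0.054), np.float64(0.17)), (np.float64(0.535), np.float64(-0.054), np.float64(0.17)), (np.float64(0.519), np.float64(-0.055), np.float64(0.152))]
263 [(np.float64(0.553), np.float64(-0.061), np.float64(0.172)), (np.float64(0.534), np.float64(-0.061), np.float64(0.175)), (np.float64(0.52), np.float64(-0.061), np.float64(0.149))]
266 [(np.float64(0.553), np.float64(-0.067), np.float64(0.17)), (np.float64(0.535), np.float64(-0.068
[... 1407 characters left out ...]
(-0.122), np.float64(0.166)), (np.float64(0.542), np.float64(-0.124), np.float64(0.141)), (np.float64(0.518), np.float64(-0.123), np.float64(0.17))]
293 [(np.float64(0.556), np.float64(-0.129), np.float64(0.167)), (np.float64(0.541), np.float64(-0.131), np.float64(0.144)), (np.float64(0.519), np.float64(-0.13), np.float64(0.167))]
296 [(np.float64(0.556), np.float64(-0.136), np.float64(0.169)), (np.float64(0.54), np.float64(-0.137), np.float64(0.15)), (np.float64(0.518), np.float64(-0.136), np.float64(0.173))]
299 [(np.float64(0.555), np.float64(-0.142), np.float64(0.175)), (np.float64(0.541), np.float64(-0.144), np.float64(0.149)), (np.float64(0.519), np.float64(-0.143), np.float64(0.172))]
```

View pics/topc.png

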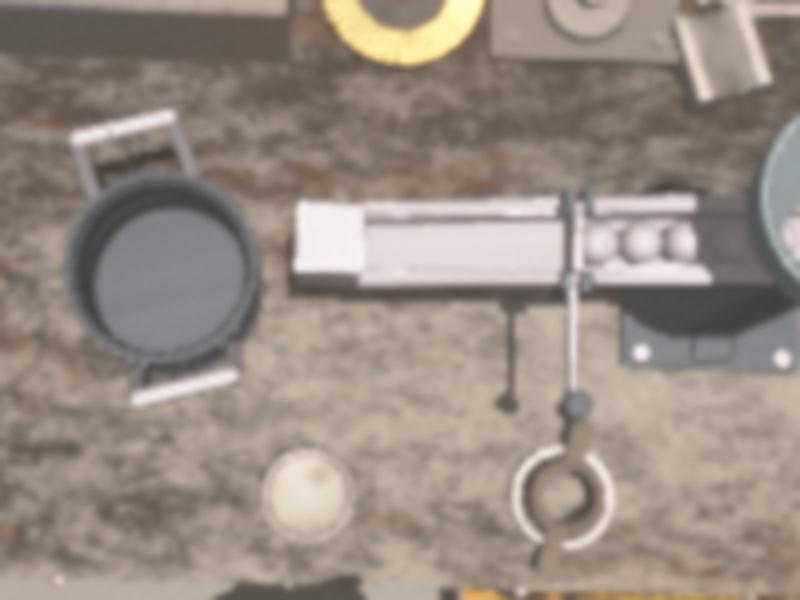

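Top view: the barrel is at about (226,217), handle a at (216,182), handle b at (231,246), the hood at (267,210) and the knob at (329,251). The tin and release bearing lie below. The depth values agree with the stated sizes (bars 158 mm apart, hood 172 mm high). Next I check against the scene camera and measure the knob and hood.

```bash
cat >> h.py <<'E'
def bars(W,lo=0.12,hi=0.16,box=(0.36,0.72,-0.2,0.12)):
    m=(W[...,2]>lo)&(W[...,2]<hi)&(W[...,0]>box[0])&(W[...,0]<box[1])&(W[...,1]>box[2])&(W[...,1]<box[3])
    n,l,st,ce=cv2.connectedComponentsWithStats(m.astype(np.uint8),connectivity=8)
    for i in range(1,n):
        if st[i,4]>25:
            P=W[l==i];q=P[:,:2];r=cv2.minAreaRect((q*1000).astype(np.float32))
            print(ce[i].round(),st[i,4],'mean',P.mean(0).round(4),'zmed',np.median(P[:,2]).round(4),'rect',np.round(r[0],1),np.round(r[1],1),round(r[2],1))
E
python3 - <<'E'
from h import *
c=dict(np.load('scene.npz'));W=cloud(c);print('scene');bars(W,0.125,0.14)
c=dict(np.load('top.npz'));W=cloud(c);print('top');bars(W,.12,.14)
def box(nm,x0,x1,y0,y1,z0,z1):
    for k in('top','scene'):
        V=cloud(dict(np.load(k+'.npz')))
        m=(V[...,0]>x0)&(V[...,0]<x1)&(V[...,1]>y0)&(V[...,1]<y1)&(V[...,2]>z0)&(V[...,2]<z1)
        P=V[m]
        if len(P):print(nm,k,len(P),P.mean(0).round(4),P.min(0).round(4),P.max(0).round(4))
box('hood',.5,.58,-.12,-.02,.166,.19)
box('knob',.40,.48,-.25,-.17,.19,.24)
box('tin',.36,.47,-.1,0,.02,.06)
box('rb',.36,.47,-.26,-.13,.02,.06)
box('rim',.46,.60,-.04,.11,.085,.1)
E
```

```text
scene
[270. 223.] 99 mean [ 0.5272 -0.0684  0.1334] zmed 0.1337 rect [525.5 -71.4] [63.1 34.9] 55.9
[212. 229.] 92 mean [0.6053 0.0577 0.1319] zmed 0.1322 rect [606.9  55.2] [14.4 66.2] 16.9
[263. 252.] 93 mean [0.4528 0.012  0.1324] zmed 0.1326 rect [454.5   9.5] [10.6 66.3] 14.9
top
[216. 182.] 128 mean [0.6076 0.054  0.1313] zmed 0.132 rect [607.3  54.3] [14.2 67. ] 15.3
[280. 212.] 111 mean [ 0.5406 -0.1012  0.1364] zmed 0.1365 rect [ 540.7 -103.8] [25.9 26.8] 89.6
[231. 247.] 122 mean [0.4554 0.0107 0.1322] zmed 0.133 rect [456.4  11.5] [12.5 66.8] 15.4
hood top 289 [ 0.5381 -0.0706  0.1704] [ 0.5189 -0.1197  0.1662] [ 0.5588 -0.0517  0.1745]
hood scene 182 [ 0.5366 -0.0715  0.1708] [ 0.5121 -0.1197  0.1663] [ 0.5608 -0.0505  0.176 ]
knob top 68 [ 0.4507 -0.2039  0.2081] [ 0.4375 -0.2109  0.1901] [ 0.4792 -0.1969  0.2184]
knob scene 53 [ 0.4519 -0.2023  0.2034] [ 0.4391 -0.2097  0.1903] [ 0.4793 -0.196   0.2193]
tin top 463 [ 0.3969 -0.061   0.0329] [ 0.3682 -0.0899  0.0268] [ 0.4263 -0.0309  0.0407]
tin scene 429 [ 0.3938 -0.0594  0.0324] [ 0.3649 -0.0935  0.02  ] [ 0.4253 -0.031   0.042 ]
rb top 272 [ 0.4033 -0.2264  0.0344] [ 0.3601 -0.2495  0.0205] [ 0.4496 -0.2021  0.0462]
rim top 484 [0.5345 0.0365 0.0915] [ 0.461  -0.0263  0.085 ] [0.5997 0.0916 0.0998]
rim scene 442 [0.5425 0.0326 0.0916] [ 0.4603 -0.0267  0.085 ] [0.6    0.0919 0.1   ]
```

```bash
python3 -m creep '[[0,0,48,0,0,0.1,-1],[0,0,96,0,0,0.22,-1],[0,0,148,0,0,0.34,-1],[20,40,148,0,0,0.46,-1],[42,80,148,0,0,0.58,-1],[64,120,148,0,0,0.7,-1],[86,160,148,0,0,0.82,-1],[108,200,148,0,0,0.94,-1]]' 40
python3 -m creep '[[22,41,0,0,0,0.1,-1],[45,83,0,0,0,0.2,-1],[67,125,0,0,0,0.3,-1],[90,166,0,0,0,0.4,-1],[112,208,0,0,0,0.457,-1],[135,250,0,0,0,0.457,-1],[158,292,0,0,0,0.457,-1],[180,333,0,0,0,0.457,-1]]'
python3 -m creep '[[22,41,0,0,0,0,-1],[45,83,0,0,0,0,-1],[45,83,-40,0,0,0,-1],[45,83,-80,0,0,0,-1],[45,83,-120,0,0,0,-1],[45,83,-150,0,0,0,-1],[45,83,-180,0,0,0,-1],[45,83,-180,0,0,0,-1]]'
python3 - <<'E'
from h import *
s=telemetry.read_state();print(s['tool_pos'],s['orientation'],s['qpos'])
c=cap('wrist','w1.png');W=cloud(c);bars(W,.12,.14)
E
```

```text
time: 0.9
tool_pos: [0.3829, -0.3598, 0.4505]
orientation: [-0.0, 0.765, 0.644, -0.0]
ft_force: [0.0, -0.3, 0.3]
grip_width: 0.092
finger_force: 0.0
time: 1.7
tool_pos: [0.5631, -0.0264, 0.4504]
orientation: [-0.0, 0.601, 0.799, -0.0]
ft_force: [0.7, -1.3, 0.4]
grip_width: 0.0919
finger_force: 0.0
time: 2.5
tool_pos: [0.6052, 0.0543, 0.2664]
orientation: [-0.003, 0.601, 0.799, -0.003]
ft_force: [-0.1, -0.2, 0.4]
grip_width: 0.0918
finger_force: 0.0
[0.60518023 0.05434101 0.2663545 ] [-0.00289501  0.6010951   0.79916795 -0.00262538] [ 8.71003817e-02  3.65440217e-01  1.70196778e+00 -4.08831405e-05
  1.08200091e+00 -1.93923751e-01]
[ 72. 227.] 1686 mean [0.4563 0.0126 0.1317] zmed 0.1332 rect [456.3  10.7] [14.  66.8] 16.0
[286. 228.] 1259 mean [0.6066 0.0559 0.1329] zmed 0.1339 rect [605.8  54. ] [13.9 65.7] 15.9
[183. 354.] 119 mean [ 0.5567 -0.0704  0.1321] zmed 0.1332 rect [557.  -71.3] [ 6.6 37.7] 9.8
```

View pics/w1.png

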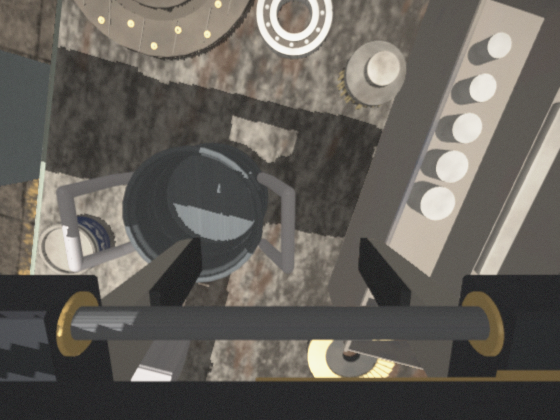

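The wrist view shows handle a at (286,228), centred between the fingers and square to them. Handle b is at (72,227). Before descending I check the toolbox clearance.

```bash
python3 - <<'E'
from h import *
W=cloud(dict(np.load('top.npz')))
m=(W[...,0]>.62)&(W[...,0]<.76)&(W[...,1]>-.12)&(W[...,1]<.2)&(W[...,2]>.03)
P=W[m]
for a in np.arange(-.12,.2,.04):
    Q=P[(P[:,1]>a)&(P[:,1]<a+.04)]
    if len(Q):print(round(a,2),len(Q),Q[:,0].min().round(3),np.percentile(Q[:,2],[50,95,100]).round(3), Q[Q[:,2]>.1][:,0].min() if (Q[:,2]>.1).any() else None)
E
```

```text
-0.04 210 0.687 [0.081 0.116 0.119] 0.6866430003875424
0.0 167 0.686 [0.075 0.116 0.118] 0.6864717721215022
0.04 169 0.686 [0.079 0.116 0.118] 0.6864810238883806
0.08 272 0.686 [0.047 0.115 0.119] 0.6860992798889658
0.12 261 0.686 [0.052 0.115 0.119] 0.6860227434023661
0.16 471 0.626 [0.043 0.11  0.119] 0.6859271754987034
```

```bash
python3 -m creep '[[0,0,-20,0,0,0,-1],[0,0,-40,0,0,0,-1],[0,0,-55,0,0,0,-1],[0,0,-67,0,0,0,-1],[0,0,-67,0,0,0,-1],[0,0,-67,0,0,0,-0.4],[0,0,-67,0,0,0,0.2],[0,0,-67,0,0,0,1]]' 40
python3 -m creep '[[0,0,0,0,0,0,1],[0,0,0,0,0,0,1],[0,0,0,0,0,0,1],[0,0,0,0,0,0,1],[0,0,0,0,0,0,1],[0,0,0,0,0,0,1],[0,0,0,0,0,0,1],[0,0,0,0,0,0,1]]'
```

```text
time: 3.35
tool_pos: [0.608, 0.0546, 0.2045]
orientation: [0.0, 0.601, 0.799, 0.0]
ft_force: [1.2, -0.7, 0.0]
grip_width: 0.0701
finger_force: 0.0
time: 4.15
tool_pos: [0.6088, 0.0548, 0.2041]
orientation: [0.001, 0.601, 0.799, 0.001]
ft_force: [5.8, 1.9, -1.4]
grip_width: 0.0087
finger_force: 40.0
```

```bash
python3 -m creep '[[-2,-0.5,2,0,0,0,1],[-4,-1,4.5,0,0,0,1],[-6.5,-2,7,0,0,0,1],[-9,-2.5,9.5,0,0,0,1],[-11,-3.5,12,0,0,0,1],[-13,-4,14,0,0,0,1],[-13,-4,14,0,0,0,1],[-13,-4,14,0,0,0,1]]'
python3 - <<'E'
from h import *
c=cap('top');bars(cloud(c),.12,.16)
c=cap('wrist','w2.png');bars(cloud(c),.12,.16)
E
```

```text
time: 4.95
tool_pos: [0.5952, 0.0506, 0.2179]
orientation: [0.001, 0.601, 0.799, 0.001]
ft_force: [4.8, 2.0, -4.1]
grip_width: 0.0087
finger_force: 40.0
[290. 212.] 520 mean [ 0.5391 -0.1225  0.147 ] zmed 0.1479 rect [ 536.2 -114.1] [120.   47.5] 83.5
[233. 253.] 127 mean [0.442  0.0068 0.1288] zmed 0.1291 rect [443.    7.2] [12.4 64.9] 16.0
[279. 249.] 2995 mean [0.5905 0.0588 0.1465] zmed 0.1481 rect [590.4  53.7] [54.3 35.3] 85.2
[ 15. 252.] 2398 mean [0.4442 0.0066 0.1284] zmed 0.1293 rect [444.2   6.7] [14.5 67. ] 15.2
[122. 374.] 52 mean [ 0.5203 -0.053   0.135 ] zmed 0.1351 rect [520.6 -52.8] [4.6 2.3] 2.7
```

View pics/w2.png

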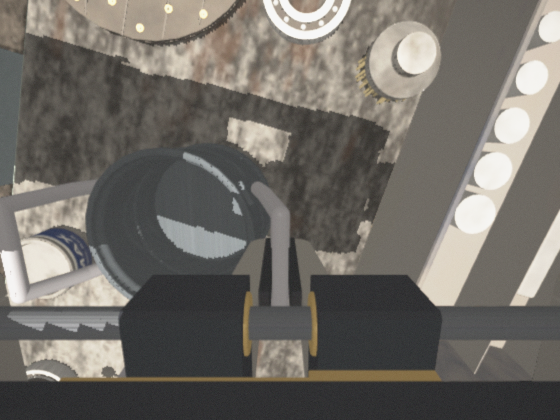

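The picture shows the bar held between the fingers at about (281,250). Handle b has dropped 4 mm and moved 12 mm, so the barrel is rocked up about 0.1 rad and has not slipped. Now the swing.

```bash
python3 -m creep '[[1.6,-5.8,0,0,0,-0.047,1],[2.8,-11.6,0,0,0,-0.094,1],[3.8,-17.4,0,0,0,-0.141,1],[4.5,-23.3,0,0,0,-0.188,1],[4.9,-29.3,0,0,0,-0.236,1],[5,-35.1,0,0,0,-0.283,1],[4.8,-41.2,0,0,0,-0.33,1],[4.4,-47.1,0,0,0,-0.377,1]]'
python3 - <<'E'
from h import *
c=cap('top');bars(cloud(c),.12,.16)
c=cap('wrist');bars(cloud(c),.12,.16)
E
```

```text
time: 5.85
tool_pos: [0.599, 0.0031, 0.2174]
orientation: [0.0, 0.741, 0.672, -0.0]
ft_force: [4.1, 0.3, -5.2]
grip_width: 0.0086
finger_force: 40.0
[290. 212.] 549 mean [ 0.5389 -0.1233  0.1476] zmed 0.1486 rect [ 537.7 -115.1] [125.8  47. ] 88.8
[ 14. 252.] 2361 mean [0.4424 0.0176 0.1284] zmed 0.1293 rect [441.5  18.4] [66.7 14. ] 83.0
[279. 249.] 3021 mean [0.5977 0.0111 0.1461] zmed 0.1475 rect [594.9   6.5] [53.7 36.2] 60.0
```

```bash
python3 -m creep '[[-0.7,-5.9,0,0,0,-0.047,1],[-1.7,-11.8,0,0,0,-0.094,1],[-2.9,-17.6,0,0,0,-0.141,1],[-4.4,-23.1,0,0,0,-0.188,1],[-6.2,-28.8,0,0,0,-0.236,1],[-8.3,-34.4,0,0,0,-0.283,1],[-10.6,-39.9,0,0,0,-0.33,1],[-13.2,-45.2,0,0,0,-0.375,1]]'
python3 - <<'E'
from h import *
c=cap('wrist');bars(cloud(c),.12,.16)
E
python3 -m creep '[[0,0,0,0,0,0,1],[2,-1,-2,0,0,0,1],[4.5,-2,-5,0,0,0,1],[7,-3.5,-8,0,0,0,1],[9.5,-5,-11,0,0,0,1],[12,-6.2,-14,0,0,0,1],[12,-6.2,-14,0,0,0,1],[12,-6.2,-14,0,0,0,1]]'
python3 - <<'E'
from h import *
c=cap('top');bars(cloud(c),.12,.14)
c=cap('wrist');bars(cloud(c),.12,.14)
print(telemetry.read_state()['qpos'])
E
```

```text
time: 6.75
tool_pos: [0.5854, -0.0418, 0.2173]
orientation: [-0.0, 0.853, 0.523, -0.0]
ft_force: [3.2, -1.1, -6.3]
grip_width: 0.0084
finger_force: 40.0
[279. 249.] 3027 mean [ 0.5874 -0.034   0.146 ] zmed 0.1474 rect [583.6 -37.4] [53.5 36. ] 39.5
[ 14. 253.] 2350 mean [0.4448 0.0276 0.1285] zmed 0.1293 rect [444.8  28.6] [66.2 12.8] 62.2
[274. 358.] 552 mean [ 0.5572 -0.0884  0.1518] zmed 0.1553 rect [558.1 -92.4] [42.7  7.1] 88.2
time: 7.6
tool_pos: [0.598, -0.0478, 0.2039]
orientation: [-0.0, 0.853, 0.523, 0.0]
ft_force: [2.2, 1.6, -1.0]
grip_width: 0.0089
finger_force: 40.0
[  2. 207.] 47 mean [0.4747 0.0461 0.121 ] zmed 0.1209 rect [474.6  45.8] [7.8 2.7] 46.8
[279. 250.] 2516 mean [ 0.5999 -0.0408  0.1328] zmed 0.1339 rect [596.4 -43.8] [54.4 33.8] 39.6
[ 15. 299.] 168 mean [ 0.4476 -0.0017  0.1229] zmed 0.1228 rect [447.5  -2. ] [ 4.3 10.3] 2.7
[-8.24696452e-02  4.23147521e-01  1.77314126e+00  3.64849518e-04
  9.44837438e-01  3.88355837e-01]
```

```bash
python3 -m creep '[[0,0,0,0,0,0,-0.2],[0,0,0,0,0,0,-0.8],[0,0,0,0,0,0,-1],[0,0,0,0,0,0,-1],[0,0,0,0,0,0,-1],[0,0,20,0,0,0,-1],[0,0,50,0,0,0,-1],[0,0,80,0,0,0,-1]]'
python3 -m creep '[[-36,18,0,0,0,0,-1],[-71,36,0,0,0,0,-1],[-107,54,0,0,0,0,-1],[-142,72,0,0,0,0,-1],[-142,72,0,0,0,0,-1],[-142,72,0,0,0,0,-1],[-142,72,0,0,0,0,-1],[-142,72,0,0,0,0,-1]]'
python3 - <<'E'
from h import *
c=cap('top');bars(cloud(c),.12,.14)
c=cap('wrist');bars(cloud(c),.12,.14)
E
```

```text
time: 8.5
tool_pos: [0.5974, -0.048, 0.2842]
orientation: [-0.0, 0.853, 0.523, -0.001]
ft_force: [0.3, -0.4, -0.1]
grip_width: 0.0705
finger_force: 0.0
time: 9.3
tool_pos: [0.4568, 0.0236, 0.2837]
orientation: [0.0, 0.853, 0.522, 0.0]
ft_force: [-0.5, -0.6, 1.0]
grip_width: 0.0921
finger_force: 0.0
[258. 189.] 127 mean [ 0.5955 -0.048   0.1314] zmed 0.1325 rect [595.1 -47.6] [66.6 14. ] 62.8
[280. 211.] 110 mean [ 0.5411 -0.101   0.1365] zmed 0.1366 rect [ 540.8 -102.9] [27.1 23.4] 1.3
[278. 218.] 1090 mean [0.4557 0.0268 0.1331] zmed 0.134 rect [456.2  24.7] [65.9 14. ] 62.6
[478. 220.] 1476 mean [ 0.5943 -0.046   0.1316] zmed 0.1332 rect [593.7 -47.7] [67.2 13.9] 61.7
[422. 254.] 395 mean [ 0.5451 -0.0531  0.1303] zmed 0.1304 rect [544.8 -53.3] [24.9  2.3] 1.0
```

```bash
python3 -m creep '[[0,0,-30,0,0,-0.005,-1],[0,0,-55,0,0,-0.005,-1],[0,1,-70,0,0,-0.005,-1],[0,1,-80,0,0,-0.005,-1],[0,1,-80,0,0,-0.005,-1],[0,1,-80,0,0,-0.005,-0.4],[0,1,-80,0,0,-0.005,0.2],[0,1,-80,0,0,-0.005,1]]'
python3 -m creep '[[0,0,0,0,0,0,1],[0,0,0,0,0,0,1],[0,0,0,0,0,0,1],[0,0,0,0,0,0,1],[0,0,0,0,0,0,1],[0,0,0,0,0,0,1],[0,0,0,0,0,0,1],[0,0,0,0,0,0,1]]'
python3 -m creep '[[1.5,-0.8,1.5,0,0,0,1],[3,-1.6,3.5,0,0,0,1],[5,-2.5,6,0,0,0,1],[7.5,-3.8,8.5,0,0,0,1],[9.5,-5,11,0,0,0,1],[9.5,-5,11,0,0,0,1],[9.5,-5,11,0,0,0,1],[9.5,-5,11,0,0,0,1]]'
python3 - <<'E'
from h import *
c=cap('wrist');bars(cloud(c),.12,.16)
c=cap('top');bars(cloud(c),.12,.16)
E
```

```text
time: 10.2
tool_pos: [0.4562, 0.025, 0.2044]
orientation: [0.0, 0.854, 0.52, 0.001]
ft_force: [0.3, 0.5, 0.1]
grip_width: 0.0702
finger_force: 0.0
time: 11.0
tool_pos: [0.4556, 0.0251, 0.2036]
orientation: [-0.0, 0.854, 0.52, -0.0]
ft_force: [-0.4, 1.0, 1.0]
grip_width: 0.0088
finger_force: 40.0
time: 11.8
tool_pos: [0.4653, 0.02, 0.2146]
orientation: [0.0, 0.854, 0.52, 0.0]
ft_force: [0.9, -0.7, -10.6]
grip_width: 0.0086
finger_force: 40.0
[280. 249.] 3196 mean [0.4684 0.0277 0.1442] zmed 0.1449 rect [468.1  22.2] [55.9 36.5] 86.6
[547. 257.] 1947 mean [ 0.6004 -0.0532  0.1282] zmed 0.1289 rect [601.4 -51.3] [67.2 11.2] 62.3
[461. 297.] 896 mean [ 0.5471 -0.053   0.1304] zmed 0.1297 rect [544.6 -52.9] [ 3.1 25.2] 89.2
[444. 358.] 331 mean [ 0.5198 -0.0663  0.1525] zmed 0.1553 rect [518.7 -69.6] [39.  10.2] 73.3
[260. 185.] 121 mean [ 0.6053 -0.052   0.1294] zmed 0.1298 rect [605.  -52.1] [64.8 13. ] 62.4
[290. 212.] 530 mean [ 0.5391 -0.1222  0.1471] zmed 0.1479 rect [ 537.4 -116.4] [127.9  47.2] 88.1
```

```bash
python3 -m creep '[[-3.5,-7.3,0,0,0,0.063,1],[-6.5,-14.8,0,0,0,0.126,1],[-9.1,-22.4,0,0,0,0.188,1],[-11.2,-30.2,0,0,0,0.251,1],[-12.8,-38.1,0,0,0,0.314,1],[-13.8,-46.1,0,0,0,0.377,1],[-14.4,-54.2,0,0,0,0.44,1],[-14.5,-62.2,0,0,0,0.503,1]]'
python3 - <<'E'
from h import *
c=cap('top','t3.png');bars(cloud(c),.12,.16)
c=cap('wrist');bars(cloud(c),.12,.16)
E
```

```text
time: 12.7
tool_pos: [0.4505, -0.0424, 0.2147]
orientation: [-0.0, 0.697, 0.717, -0.0]
ft_force: [0.5, 1.0, -11.1]
grip_width: 0.0088
finger_force: 40.0
[254. 184.] 116 mean [ 0.6075 -0.0374  0.1292] zmed 0.1297 rect [606.6 -36.8] [10.4 62.4] 1.3
[278. 207.] 42 mean [ 0.5484 -0.0956  0.1489] zmed 0.1551 rect [538.4 -98.8] [46.7 16. ] 1.5
[302. 211.] 223 mean [ 0.541  -0.1507  0.1528] zmed 0.1529 rect [ 539.9 -152.3] [50.6 27.4] 89.2
[280. 249.] 3174 mean [ 0.4488 -0.0342  0.1443] zmed 0.145 rect [450.8 -39. ] [35.7 56.5] 24.5
[547. 255.] 1941 mean [ 0.6036 -0.039   0.1282] zmed 0.1288 rect [603.6 -36.8] [11.1 67. ] 1.8
[445. 286.] 2111 mean [ 0.5392 -0.053   0.1416] zmed 0.1425 rect [537.7 -53.1] [39.9  5. ] 5.2
```

```bash
python3 -m creep '[[0.4,-8.1,0,0,0,0.063,1],[1.4,-16.1,0,0,0,0.126,1],[2.8,-24,0,0,0,0.188,1],[4.8,-31.9,0,0,0,0.251,1],[7.2,-39.6,0,0,0,0.314,1],[10.1,-47.1,0,0,0,0.377,1],[13.5,-54.4,0,0,0,0.44,1],[17.2,-61.3,0,0,0,0.501,1]]'
python3 - <<'E'
from h import *
c=cap('wrist','w3.png');bars(cloud(c),.12,.16)
E
```

```text
time: 13.6
tool_pos: [0.4678, -0.1033, 0.2146]
orientation: [-0.0, 0.498, 0.867, -0.0]
ft_force: [-0.0, 0.1, -9.5]
grip_width: 0.0086
finger_force: 40.0
[280. 249.] 3203 mean [ 0.4615 -0.0954  0.1442] zmed 0.145 rect [465.6 -98.3] [36.2 55. ] 53.7
[547. 256.] 1944 mean [ 0.6006 -0.0271  0.1281] zmed 0.1287 rect [599.3 -25.1] [11.2 66.8] 30.4
[404. 253.] 2228 mean [ 0.5201 -0.0655  0.1402] zmed 0.1404 rect [528.1 -62.2] [53.9 27.2] 44.1
[441. 353.] 85 mean [ 0.5589 -0.0983  0.159 ] zmed 0.159 rect [559.2 -98.7] [4.8 7.1] 21.0
```

View pics/w3.png

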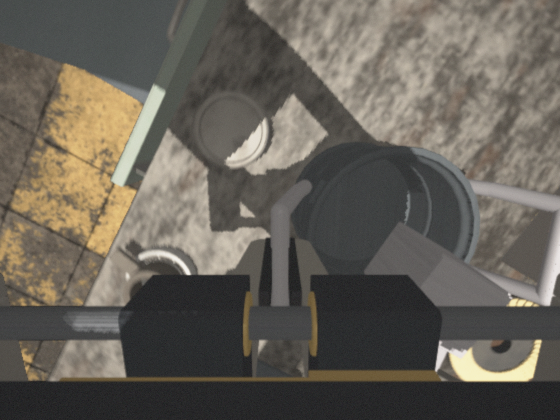

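The wrist view shows the hood at about (430,260) over the barrel mouth (385,215), with the held bar at (280,250) and handle a at (545,250). Now I set it down, letting it slide slightly forward.

```bash
python3 -m creep '[[0,0,0,0,0,0,1],[-1,-1,-2,0,0,0,1],[-2,-1.5,-4.5,0,0,0,1],[-3,-2,-7,0,0,0,1],[-4,-2.5,-9.5,0,0,0,1],[-4,-2.5,-11,0,0,0,1],[-4,-2.5,-11,0,0,0,1],[-4,-2.5,-11,0,0,0,1]]'
python3 - <<'E'
from h import *
c=cap('wrist');bars(cloud(c),.12,.14)
c=cap('top');bars(cloud(c),.12,.14)
E
python3 -m creep '[[0,0,0,0,0,0,0.8],[0,0,0,0,0,0,0.7],[0,0,0,0,0,0,0.6],[0,0,0,0,0,0,0.5],[0,0,0,0,0,0,0.4],[0,0,0,0,0,0,0.4],[0,0,0,0,0,0,0.4],[0,0,0,0,0,0,0.4]]'
```

```text
time: 14.45
tool_pos: [0.4608, -0.1067, 0.2041]
orientation: [-0.002, 0.498, 0.867, -0.002]
ft_force: [-18.3, -11.1, 13.0]
grip_width: 0.0088
finger_force: 40.0
[280. 249.] 2569 mean [ 0.4543 -0.0995  0.1331] zmed 0.1343 rect [ 458.3 -102.8] [34.  56.8] 53.3
[558. 210.] 31 mean [ 0.5753 -0.0072  0.1207] zmed 0.1206 rect [575.2  -7. ] [2.2 5.9] 42.0
[417. 254.] 1121 mean [ 0.5189 -0.0658  0.13  ] zmed 0.13 rect [527.8 -60.2] [48. 24.] 41.9
[545. 300.] 115 mean [ 0.6038 -0.0521  0.1229] zmed 0.1226 rect [604.1 -51.5] [7.1 4.3] 77.5
[248. 188.] 118 mean [ 0.5951 -0.0233  0.1316] zmed 0.1323 rect [596.8 -25.3] [13.2 66.5] 32.5
time: 15.35
tool_pos: [0.4641, -0.1059, 0.2038]
orientation: [0.0, 0.498, 0.867, 0.0]
ft_force: [-0.2, -0.5, -1.4]
grip_width: 0.0276
finger_force: 0.0
```

```bash
python3 -m creep '[[0,0,0,0,0,0,0.2],[0,0,0,0,0,0,0.2],[0,0,15,0,0,0,0.2],[0,0,35,0,0,0,0.2],[0,0,65,0,0,0,0.2],[0,0,100,0,0,0,0.2],[0,0,130,0,0,0,0.2],[0,0,130,0,0,0,0.2]]'
python3 - <<'E'
from h import *
c=cap('wrist','w4.png');bars(cloud(c),.12,.14);W=cloud(c)
m=(W[...,2]>.195)&(W[...,2]<.225)&(abs(W[...,0]-.446)<.03)&(abs(W[...,1]+.205)<.03);P=W[m];print(len(P),P.mean(0) if len(P) else '')
c=cap('top','t4.png');bars(cloud(c),.12,.14)
print(telemetry.read_state()['tool_pos'])
E
```

```text
time: 16.15
tool_pos: [0.4657, -0.1064, 0.3376]
orientation: [0.003, 0.498, 0.867, 0.001]
ft_force: [0.2, 0.8, -1.7]
grip_width: 0.0368
finger_force: 0.0
[273. 201.] 738 mean [ 0.4571 -0.1054  0.133 ] zmed 0.1338 rect [ 459.1 -105.9] [13.1 66.2] 29.5
[439. 201.] 934 mean [ 0.5929 -0.0268  0.1319] zmed 0.1334 rect [593.9 -28.5] [14.  67.1] 30.5
[347. 202.] 253 mean [ 0.5183 -0.0719  0.1307] zmed 0.1307 rect [519.1 -74.2] [42.5  4.1] 86.6
[350. 243.] 293 mean [ 0.5412 -0.103   0.1381] zmed 0.1381 rect [ 541.2 -104.1] [14.1 23.1] 89.4
0 
[272. 251.] 39 mean [ 0.4471 -0.085   0.1319] zmed 0.1321 rect [446.9 -85.9] [10.9 21.2] 13.2
[ 0.4640062  -0.1059792   0.33385627]
```

View pics/w4.png

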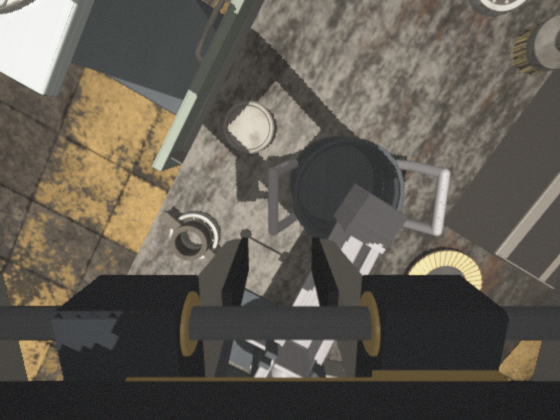

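The wrist view shows the barrel mouth (350,185) with the hood (365,212) over it, and both bars at equal height. The axis is about 12 mm from the spout's, so it is flat and centred well enough. Next I check the strap height and the knob.

```bash
python3 - <<'E'
from h import *
W=cloud(dict(np.load('top.npz')))
m=(W[...,0]>.42)&(W[...,0]<.53)&(W[...,1]>-.235)&(W[...,1]<-.175)&(W[...,2]>.1)
for p in sorted(W[m].tolist()):print(np.round(p,3),end=' ')
E
```

```text
[ 0.438 -0.205  0.206] [ 0.438 -0.204  0.202] [ 0.439 -0.206  0.217] [ 0.439 -0.204  0.214] [ 0.439 -0.205  0.18 ] [ 0.439 -0.202  0.213] [ 0.439 -0.201  0.21 ] [ 0.439 -0.208  0.214] [ 0.44 -0.2   0.2 ] [ 0.441 -0.202  0.217] [ 0.441 -0.2    0.215] [ 0.441 -0.204  0.217] [ 0.441 -0.206  0.217] [ 0.441 -0.198  0.213] [ 0.441 -0.208  0.217] [ 0.441 -0.201  0.179] [ 0.442 -0.211  0.211] [ 0.443 -0.2    0.186] [ 0.443 -0.202  0.217] [ 0.443 -0.2    0.216] [ 0.443 -0.206  0.216] [ 0.443 -0.208  0.217] [ 0.443 -0.204  0.215] [ 0.443 -0.198  0.212] [ 0.443 -0.21   0.215] [ 0.444 -0.198  0.2  ] [ 0.445 -0.203  0.218] [ 0.445 -0.198  0.216] [ 0.445 -0.2    0.215] [ 0.445 -0.202  0.215] [ 0.445 -0.206  0.217] [ 0.445 -0.208  0.216] [ 0.445 -0.21   0.216] [ 0.446 -0.198  0.18 ] [ 0.446 -0.197  0.205] [ 0.447 -0.202  0.216] [ 0.447 -0.2    0.215] [ 0.447 -0.198  0.214] [ 0.447 -0.204  0.216] [ 0.447 -0.206  0.216] [ 0.448 -0.208  0.214] [ 0.448 -0.211  0.212] [ 0.449 -0.201  0.218] [ 0.449 -0.2    0.216] [ 0.45  -0.204  0.216] [ 0.45  -0.206  0.216] [ 0.45  -0.208  0.216] [ 0.45  -0.211  0.214]
[... 5671 characters left out ...]
04  0.183] [ 0.528 -0.204  0.168] [ 0.528 -0.22   0.198] [ 0.528 -0.207  0.209] [ 0.528 -0.198  0.166] [ 0.528 -0.191  0.164] [ 0.528 -0.18   0.162] [ 0.528 -0.189  0.164] [ 0.528 -0.182  0.162] [ 0.528 -0.176  0.16 ] [ 0.528 -0.187  0.162] [ 0.528 -0.178  0.16 ] [ 0.528 -0.224  0.196] [ 0.528 -0.222  0.195] [ 0.529 -0.205  0.205] [ 0.529 -0.216  0.194] [ 0.529 -0.214  0.193] [ 0.529 -0.233  0.196] [ 0.529 -0.218  0.193] [ 0.529 -0.231  0.181] [ 0.529 -0.234  0.181] [ 0.529 -0.212  0.19 ] [ 0.529 -0.23   0.179] [ 0.53  -0.215  0.174] [ 0.53  -0.228  0.19 ] [ 0.53  -0.234  0.204] [ 0.53  -0.204  0.185] [ 0.53  -0.204  0.171] [ 0.53  -0.199  0.17 ] [ 0.53  -0.217  0.199] [ 0.53  -0.197  0.168]
```

```bash
python3 -m creep '[[-4,-20,0,0,0,-0.1,0.2],[-8,-40,0,0,0,-0.2,0.2],[-11,-60,0,0,0,-0.3,0.2],[-15,-80,0,0,0,-0.4,0.2],[-18.5,-98.5,0,0,0,-0.5,0.2],[-18.5,-98.5,0,0,0,-0.528,0.2],[-18.5,-98.5,0,0,0,-0.528,0.2],[-18.5,-98.5,0,0,0,-0.528,0.2]]' 30
python3 - <<'E'
from h import *
s=telemetry.read_state();print(s['tool_pos'],s['orientation'])
W=cloud(cap('wrist','w5.png'))
m=(W[...,2]>.211)&(W[...,2]<.223)&(abs(W[...,0]-.446)<.02)&(abs(W[...,1]+.205)<.02);P=W[m];v,u=np.nonzero(m);print(len(P),(P.min(0)+P.max(0))/2,u.mean(),v.mean())
E
```

```text
time: 17.05
tool_pos: [0.4453, -0.2038, 0.3329]
orientation: [-0.001, 0.706, 0.708, -0.0]
ft_force: [0.1, 0.2, 0.9]
grip_width: 0.0368
finger_force: 0.0
[ 0.44525758 -0.20376986  0.33289196] [-7.45680069e-04  7.06373532e-01  7.07838866e-01 -1.28843862e-04]
417 [ 0.44402067 -0.20600802  0.2148638 ] 280.4484412470024 238.69544364508394
```

View pics/w5.png

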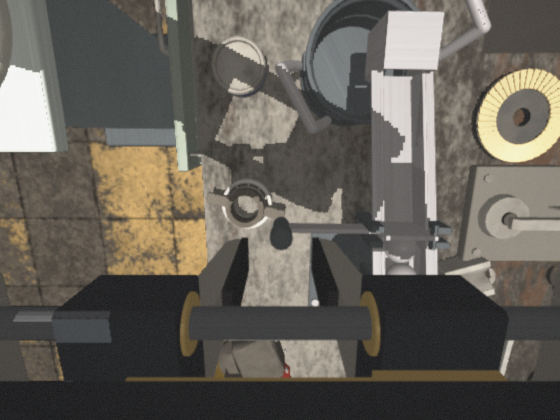

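The wrist view shows the knob at (281,236), midway between the fingertips, and the hood (410,40) over the barrel mouth (355,60). I descend, close and check the grip before drawing.

```bash
python3 -m creep '[[0,-1,-20,0,0,0,0.2],[0,-1,-38,0,0,0,0.2],[0,-1,-46,0,0,0,0.2],[0,-1,-46,0,0,0,0.2],[0,-1,-46,0,0,0,0.5],[0,-1,-46,0,0,0,0.7],[0,-1,-46,0,0,0,1],[0,-1,-46,0,0,0,1]]' 30
```

```text
time: 17.9
tool_pos: [0.4457, -0.2056, 0.2884]
orientation: [0.001, 0.707, 0.707, 0.0]
ft_force: [-0.9, 0.5, 3.1]
grip_width: 0.0146
finger_force: 30.0
```

```bash
python3 -m creep '[[-7,0,0,0,0,0,1],[-14,0,0,0,0,0,1],[-21,0,0,0,0,0,1],[-28,0,0,0,0,0,1],[-35,0,0,0,0,0,1],[-42,0,0,0,0,0,1],[-47,0,0,0,0,0,1],[-47,0,0,0,0,0,1]]'
```

```text
time: 18.7
tool_pos: [0.3993, -0.2053, 0.2884]
orientation: [0.002, 0.708, 0.707, 0.002]
ft_force: [8.8, 4.1, 1.5]
grip_width: 0.015
finger_force: 30.0
```

```bash
python3 -m creep '[[-1,0,0,0,0,0,1],[-2,0,0,0,0,0,1],[-3,0,0,0,0,0,1],[-3,0,0,0,0,0,1],[-3,0,0,0,0,0,1],[-3,0,0,0,0,0,1],[-3,0,0,0,0,0,1],[-3,0,0,0,0,0,1]]'
python3 -m creep '[[2,0,0,0,0,0,1],[2.5,0,0,0,0,0,0.6],[2.5,0,0,0,0,0,0.4],[2.5,0,0,0,0,0,0.2],[2.5,0,0,0,0,0,0.2],[2.5,0,30,0,0,0,0.2],[2.5,0,65,0,0,0,0.2],[2.5,0,100,0,0,0,0.2]]'
python3 -m creep '[[-25,-40,0,0,0,0,0.2],[-50,-80,0,0,0,0,0.2],[-70,-120,0,0,0,0,0.2],[-70,-160,0,0,0,0,0.2],[-70,-200,0,0,0,0,0.2],[-70,-200,0,0,0,0,0.2],[-70,-200,0,0,0,0,0.2],[-70,-200,0,0,0,0,0.2]]'
python3 - <<'E'
from h import *
c=cap('top');W=cloud(c);bars(W,.12,.14)
m=(W[...,2]>.211)&(W[...,2]<.223)&(W[...,0]<.47)&(W[...,0]>.36)&(abs(W[...,1]+.205)<.02);P=W[m];print(len(P),(P.min(0)+P.max(0))/2)
cv2.imwrite('pics/t6.png',cv2.resize(c['img'][150:300,185:385,::-1],None,fx=4,fy=4,interpolation=cv2.INTER_CUBIC))
E
```

```text
time: 19.5
tool_pos: [0.3988, -0.2053, 0.2885]
orientation: [0.003, 0.708, 0.707, 0.003]
ft_force: [21.2, 6.3, -7.3]
grip_width: 0.015
finger_force: 30.0
time: 20.3
tool_pos: [0.3972, -0.2054, 0.3884]
orientation: [-0.001, 0.707, 0.707, -0.0]
ft_force: [-0.2, -1.2, 0.2]
grip_width: 0.0369
finger_force: 0.0
time: 21.1
tool_pos: [0.3277, -0.4045, 0.3873]
orientation: [-0.001, 0.707, 0.707, 0.0]
ft_force: [-0.4, 0.0, 0.5]
grip_width: 0.037
finger_force: 0.0
[249. 188.] 129 mean [ 0.5959 -0.0266  0.1314] zmed 0.1322 rect [595.8 -26.5] [13.6 65.4] 28.8
[280. 211.] 104 mean [ 0.541  -0.1007  0.1361] zmed 0.1359 rect [ 540.7 -104. ] [27.  25.7] 1.5
[281. 247.] 123 mean [ 0.4583 -0.1047  0.132 ] zmed 0.1321 rect [ 459.8 -105.2] [12.3 65.9] 30.4
45 [ 0.39948538 -0.20437108  0.21480543]
```

View pics/t6.png

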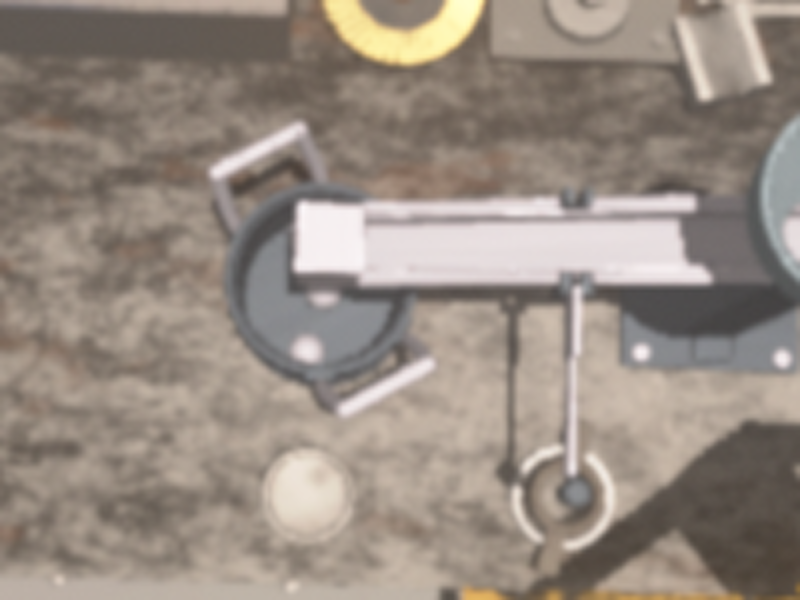

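The picture shows the gate fully drawn (knob moved 46 mm), the trough empty and balls in the barrel at (307,348) and (322,298). I'll let it settle, then check from the side.

```bash
python3 -m creep '[[0,0,0,0,0,0,0.2],[0,0,0,0,0,0,0.2],[0,0,0,0,0,0,0.2],[0,0,0,0,0,0,0.2],[0,0,0,0,0,0,0.2],[0,0,0,0,0,0,0.2],[0,0,0,0,0,0,0.2],[0,0,0,0,0,0,0.2]]'
python3 - <<'E'
from h import *
c=cap('scene');cv2.imwrite('pics/s7.png',cv2.resize(c['img'][180:320,180:360,::-1],None,fx=4,fy=4,interpolation=cv2.INTER_CUBIC))
E
```

```text
time: 21.95
tool_pos: [0.3279, -0.4055, 0.3877]
orientation: [-0.0, 0.707, 0.707, 0.0]
ft_force: [0.1, 0.2, 0.1]
grip_width: 0.0371
finger_force: 0.0
```

View pics/s7.png

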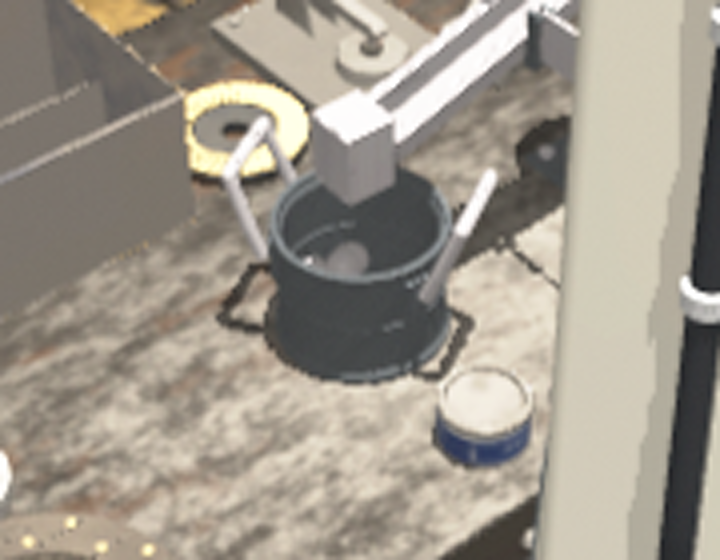

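The barrel stands flat under the spout, with balls visible inside at (345,258) and none on the bench. The robot is clear of everything, so I hand the job in.

```bash
python3 -c "
from rig import job
print(job.job_done())"
```

```text
the job is handed in; nothing more can be done
None
```

The job is handed in (no verdict came back): the barrel was walked to the spout and stands flat with its axis about 12 mm from the spout's, the gate is drawn 46 mm to its stop, the trough is empty with balls in the barrel and none seen on the bench (I could not count all five), no bystander was touched that I know of, and the arm is clear.

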